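Open the board holder to its next hole and hold the pin in

ROBOT

A 7-joint arm with a two-finger parallel gripper is mounted at the origin on a cart in front of the work surface, level with it; the furniture and walls round the work are solid. World frame = base frame: x ahead of the robot, y to its left, z up, the work surface at z = 0. Lengths are in mm, angles in rad, forces in N, time in s.
With the tool pointing down it reaches from about 375 to 925 mm from the base axis. Payload 3.1 kg.
Tool frame: the origin (TCP) lies at the very end of the fingers, on their centre line; the grasp point (between the pads) lies 19 mm behind it; z points along the fingers, y is the line along which they close (so a half turn about z gives the same grasp; the last joint's range is limited). The gripper opens to 85 mm and grips with 20 to 120 N. Pads are 22 mm wide; open, the fingers measure 114 mm over their backs; the gripper's body (76 mm by 85 mm) begins 54 mm behind the grasp point. The pads swing forward as they close: fully open they stand 13 mm farther back than shut.
Start: joints at [-1.271, 0.383, 0.044, 1.598, -0.018, 1.161, -0.05], TCP at [251.782, 599.257, 231.269] pointing down, gripper open.
Joint ranges: [-2.61, 2.61], [-0.41, 2.15], [-1.48, 1.57], [0, 2.5], [-1.57, 4.71], [0.05, 1.97], [-2.85, 2.85]. Speed limits (rad/s): [2.79, 2.79, 3.14, 3.14, 3.14, 3.14, 3.14].

INTERFACE

Orientations are given as a unit quaternion [w, x, y, z].
In Python, from rig import bot gives the robot as it stands.
- The arm moves only by the tool servo_tool, never from a script. Its argument "rows" is a list of rows, each an object of numbers: "ax", "ay", "az": the turn, a rotation vector about the world's x, y, z in rad; "dx", "dy", "dz": the shift along the world's x, y, z in m; "jaw": the opening, from 0 (shut) to 1 (fully open). A call has 1 to 12 rows; each row shifts and turns the commanded pose from where the row before left it; what a row does not reach is not made up. A row lasts 1/12 s, in which the tool goes at most 41.7 mm and 7.16 degrees, less where a joint would pass 70% of its speed; a pose out of reach is approached as far as the arm can. A call with a gripper value outside its range is refused whole. The fingers move at their own pace and stop on an object; "force" is the grip in N (left out, the last holds). Time passes only in rows, so rows that do not move let the fingers close. It gives the time, the measured TCP pose, the force, the opening and the grip force at its end, in the units of the state.
- bot.get_obs(): the state, without advancing time (a new reading comes with each control period).
- bot.capture(name): name is "scene" or "top" or "wrist"; returns a dict with "frame" (480x640x3 uint8, red, green, blue), "fov_y" (degrees; the focal length in pixels is half the picture's height over the tangent of half this angle, whatever the lens; pixels are square), "cx", "cy" (the principal point, pixels), "rvec" (rotation vector, rad) and "tvec" (3), from world to camera coordinates, as OpenCV has them. Camera axes: x right, y down, z forward; pixel columns grow to the right and rows downward; lengths in mm; the calibration is good to about 2 mm. A picture is of the moment at which its call begins. There is no depth.
- bot.close_job(): hands the job in; it is judged then, once.
Trained networks look in a picture, given as the dict that the camera call returned (one of the last four; its "shot" number tells which), for a name from the list of things; names that differ only in an ending like _2 or _b are one class to them, and where a whole thing is asked for, a point or a joint stands for the part that bears it (a point fixed in the world has none). Each returns a list of dicts, best first, with "p" (0 to 1); they miss things now and then, are a little off and sometimes report something else, mostly with a low value. They report only what shows in the picture. A call takes as long as a camera call.
- bot.spot_in(picture, query): "box" ([centre column, centre row, width, height] in pixels, round what is visible of it).
- bot.landmark_of(picture, query): "xy" ([column, row] in pixels: a listed point, or the origin of a listed thing).
The state is a dict: "clock": time; "joint_pos": joint angles; "qvel": joint speeds; "effort": joint torques, N m; "tcp_pos": TCP position; "tool_rot": TCP orientation; "wrist_force": force on the tool from outside, world axes, zero at the start; "torque": the same for the moment, N m; "opening": opening from 0.0 (shut) to 1.0 (fully open); "grip_force": force on a finger pad.
Only numpy, scipy, OpenCV 4.12 (cv2) and the standard library are available. Lean on these libraries where they do the work, as an engineer would, in place of code of your own. Each camera call takes 0.05 s, during which the arm holds its last target. There are 200 camera calls.

TASK

Open the board holder wider: pull up the black plunger knob on its sliding jaw, slide the jaw away from the fixed jaw, and feel for the next hole (the one in the steel index plate) until the pin drops into it. Finish with the fingers still on the knob, holding the pin fully home in that hole while I tighten the clamp; do not let go. Leave the loose things lying near the holder where they are.

Things in the scene. Friction and masses are not known exactly. Their poses are not given: they have to be found in the camera images.
- board_holder: Board holder fixed to the table: aluminium rail 250 mm long (its own y axis), 50 wide, 20 high, on two dark cross feet 80 mm wide. Origin: middle of the rail's underside, on the table; z up. A fixed black jaw 46 mm high stands at the rail's -y end; the sliding jaw opens toward the rail's +y.
- home_hole (a point): Mouth of the hole in the rail's top in which the pin starts (10 mm wide; pin 8 mm, round tip). The next hole, equally wide, is 46 to 76 mm from here toward the rail's +y, different each time: it is in a steel index plate 3 mm thick, 40 mm wide, on top of the rail, reaching 36 mm to either side of its hole, bevelled on the edge facing here. Let ride on the plate, the pin drops into it.
- carriage (a joint): Slide of the grey moving jaw (70 mm wide, 90 long, top 40 mm above the table; its black jaw plate, 46 mm high, is 55 mm to the -y side of the knob) along the rail's +y, in m: 0 with the pin in the home hole, range -0.003 to 0.092. Friction 1.5 N. It carries plunger and knob. A pin in a hole has 1 mm of play either way, then blocks the slide.
- plunger (a joint): Lift of the spring plunger in the moving jaw, in m: 0 fully down (pin home in a hole), grows upward, end stop at 0.018. The pin must rise 9 mm to leave the home hole, 12 mm to ride on the steel plate. A spring pushes it down with 5.5 N at 0 and 8.5 N at 12 mm.
- knob: Black fluted round knob on the plunger, 25 mm in diameter, 24 high, axis upright; origin at its centre, 66 mm above the table when the pin is home. Below it a 9 mm stem in a 16 mm sleeve; the moving jaw's flat top is 14 mm below the knob's underside then, so fingertips may reach 12 mm below the knob. Free all round for 25 mm and more. Rises with plunger, travels with carriage.
- board: Green circuit board, 50 x 67 x 14 mm, lying loose on the table to the right of the holder; origin at the centre of its underside. Bystander.
- tape: Amber roll of tape, 61 mm across, 12 mm high, lying loose on the table to the left of the holder; origin at the centre of its underside. Bystander.
- heat_sink: Small finned heat sink, 35 x 37 x 16 mm, lying loose on the table to the right of the holder; origin at the centre of its underside. Bystander.

How it is judged (in metres and radians):
On the way, in this order (a step that is already met when the one before it is completed fails the run):
1. the pin is pulled up out of the home hole (value of joint plunger above 0.008 m and value of joint carriage below 0.008 m), for 0.1 s.
2. the jaw is slid off the home hole (value of joint carriage above 0.015 m), for 0.1 s.
At the end, for the whole second after the job is handed in: The pin is within 2 mm of fully down in the hole of the steel plate (carriage between 43 and 79 mm, where only that hole lets the pin down), and the fingers still bear on the knob with more than 2 N (value of joint carriage between 0.043 and 0.079 m and value of joint plunger below 0.002 m and contact force between the fingers and knob above 2 N); the arm keeps its last pose, push and grip.
It fails at once if a bystander (board, tape roll or heat sink) is shifted more than 20 mm (distance of any of board, tape, heat_sink from where it was at the start of the episode above 0.02 m).
It also fails if it takes over 42 s, if anything falls off the work surface, if the arm or the gripper's body presses on something with over 40 N, if the wrist force passes 120 N, or if a joint passes its speed limit or range.

## Working session

There is one attempt and no reset: what is moved stays moved. The work goes in short steps, Python scripts to look and compute and a tool call to move; the robot and the scene stay as the last step left them, time stands still between calls to the robot, and variables do not carry over. Pictures are saved under pics/ and viewed, at most 10 in all, crops included, and the job is handed in when it is done.

Besides the shell and the picture viewer there is one more tool, called after ">>>" as a command line: name --argument value ..., lists and objects as JSON in quotes. servo_tool: Moves the arm, as the interface text tells. Its arguments: {"type":"object","properties":{"rows":{"type":"array","items":{"type":"object","properties":{"ax":{"type":"number"},"ay":{"type":"number"},"az":{"type":"number"},"dx":{"type":"number"},"dy":{"type":"number"},"dz":{"type":"number"},"jaw":{"type":"number"}}}},"force":{"type":"number"}},"required":["rows"]}

```bash
mkdir -p pics; cat > h.py <<'E'
import numpy as np, cv2
from rig import bot
def ray(c,uv):
    f=240/np.tan(np.radians(c["fov_y"])/2)
    R=cv2.Rodrigues(np.array(c["rvec"],float))[0]; t=np.array(c["tvec"],float)
    d=R.T@np.array([(uv[0]-c["cx"])/f,(uv[1]-c["cy"])/f,1]); return -R.T@t,d
def at(c,uv,z):
    o,d=ray(c,uv); return (o+d*(z-o[2])/d[2]).round(1)
E
python3 - <<'E'
from h import *
ims=[]
for n in("scene","top"):
    c=bot.capture(n); ims.append(c["frame"])
    for q,z in(("knob",66),("home_hole",20),("board_holder",0),("board",0),("tape",0),("heat_sink",0)):
        for r in bot.landmark_of(c,q)[:2]: print(n,q,r["p"],np.round(r["xy"]),at(c,r["xy"],z))
for n,i in zip("st",ims): cv2.imwrite(f"pics/{n}0.png",i[:,:,::-1])
o=bot.get_obs();print(o["tcp_pos"],o["tool_rot"],o["clock"])
E
```

```text
scene knob 0.49 [305. 214.] [454.3  91.3  66. ]
scene home_hole 0.81 [303. 230.] [454.8 103.   20. ]
scene board_holder 0.62 [295. 236.] [444.4 120.1   0. ]
scene board 0.66 [366. 319.] [ 440.4 -210.4    0. ]
scene tape 0.72 [261. 206.] [426.8 292.1   0. ]
scene tape 0.58 [304. 230.] [471.5 135.2   0. ]
scene heat_sink 0.61 [369. 351.] [ 402.2 -290.4    0. ]
top knob 0.45 [285. 220.] [454.4  94.3  66. ]
top home_hole 0.75 [197. 231.] [437.8 307.5  20. ]
top board_holder 0.95 [275. 229.] [445.8 122.9   0. ]
top board 0.79 [414. 233.] [ 434.7 -215.3    0. ]
top tape 0.95 [195. 236.] [428.8 315.8   0. ]
top heat_sink 0.47 [450. 247.] [ 400.1 -301.3    0. ]
[251.8023141  599.25510283 231.32930785] [-5.89844152e-06  1.97578071e-01  9.80287154e-01  2.89602721e-05] 0.7
```

View pics/t0.png

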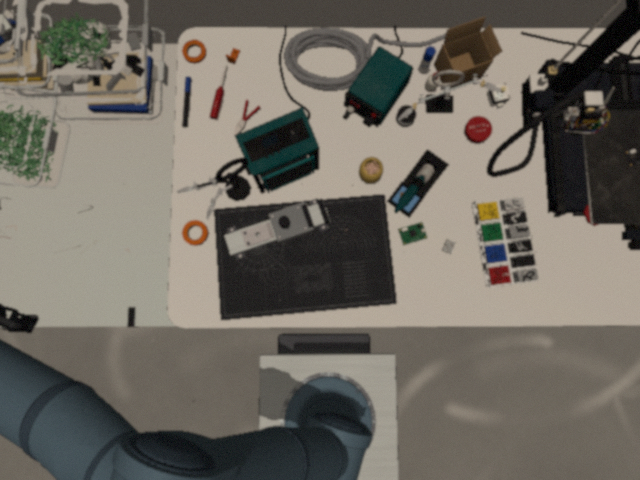

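View pics/s0.png

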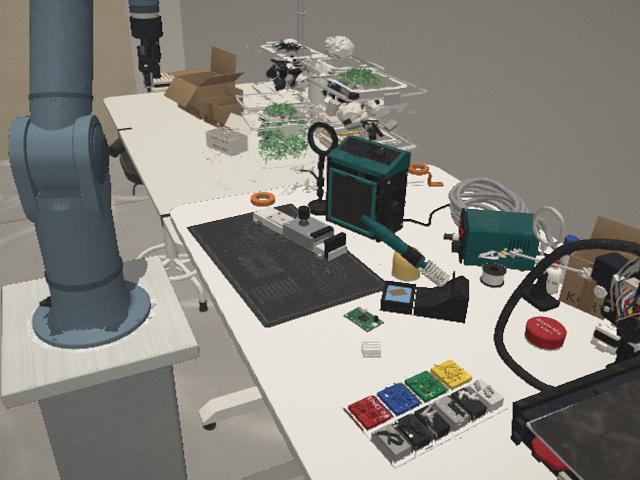

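The top view shows the rail from the fixed jaw at (322,213) to the free end at (229,243), with the knob near (285,222). The magnifier base is at (237,187) and the tape at (195,233). The scene view agrees: knob on its stem at (305,214).

```bash
python3 - <<'E'
from h import *
c=bot.capture("top")
for p,z in(((322,213),46),((229,243),20),((237,187),0),((210,210),0),((255,185),0),((285,222),78)): print(p,at(c,p,z))
print(-cv2.Rodrigues(np.array(c["rvec"]))[0].T@c["tvec"])
x,y=285,222;cv2.imwrite("pics/t1.png",cv2.resize(c["frame"][165:275,170:340,::-1],None,fx=4.5,fy=4.5,interpolation=2))
E
```

```text
(322, 213) [475.1   9.7  46. ]
(229, 243) [408.1 230.4  20. ]
(237, 187) [549.4 217.5   0. ]
(210, 210) [492.  281.8   0. ]
(255, 185) [554.4 173.5   0. ]
(285, 222) [448.1  94.4  78. ]
[ 238.10361711   20.59297494 1256.77817105]
```

View pics/t1.png

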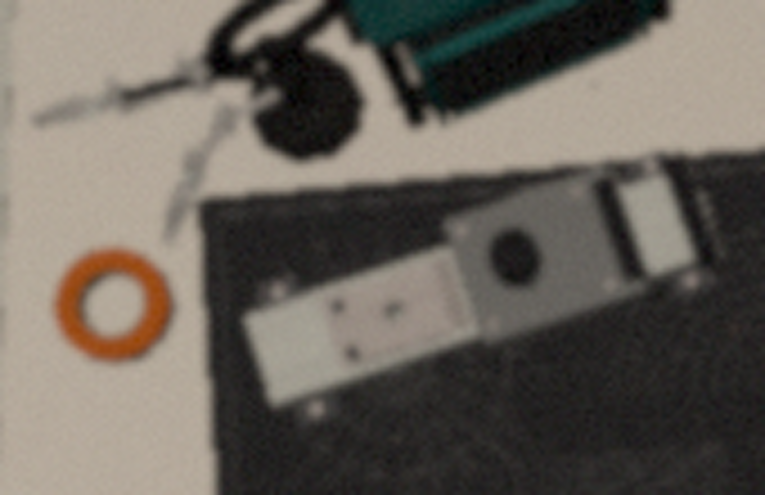

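The crop shows the steel plate with its hole at crop (395,308), the knob at (515,257), and the clip arm tips at (165,235), clear of the holder. Next I move above the knob.

>>> servo_tool --rows '[{"dx": 0.0083, "dy": -0.0211, "az": 0.0287, "jaw": 1}, {"dx": 0.0083, "dy": -0.0211, "az": 0.0287}, {"dx": 0.0083, "dy": -0.0211, "az": 0.0287}, {"dx": 0.0083, "dy": -0.0211, "az": 0.0287}, {"dx": 0.0083, "dy": -0.0211, "az": 0.0287}, {"dx": 0.0083, "dy": -0.0211, "az": 0.0287}, {"dx": 0.0083, "dy": -0.0211, "az": 0.0287}, {"dx": 0.0083, "dy": -0.0211, "az": 0.0287}, {"dx": 0.0083, "dy": -0.0211, "az": 0.0287}, {"dx": 0.0083, "dy": -0.0211, "az": 0.0287}, {"dx": 0.0083, "dy": -0.0211, "az": 0.0287}, {"dx": 0.0083, "dy": -0.0211, "az": 0.0287}]'

```text
schema error: expected keys ax, ay, az, dx, dy, dz, jaw
```

>>> servo_tool --rows '[{"dx": 0.0083, "dy": -0.0211, "az": 0.0287}, {"dx": 0.0083, "dy": -0.0211, "az": 0.0287}, {"dx": 0.0083, "dy": -0.0211, "az": 0.0287}, {"dx": 0.0083, "dy": -0.0211, "az": 0.0287}, {"dx": 0.0083, "dy": -0.0211, "az": 0.0287}, {"dx": 0.0083, "dy": -0.0211, "az": 0.0287, "dz": -0.01}, {"dx": 0.0083, "dy": -0.0211, "az": 0.0287, "dz": -0.01}, {"dx": 0.0083, "dy": -0.0211, "az": 0.0287, "dz": -0.01}, {"dx": 0.0083, "dy": -0.0211, "az": 0.0287, "dz": -0.01}, {"dx": 0.0083, "dy": -0.0211, "az": 0.0287, "dz": -0.01}, {"dx": 0.0083, "dy": -0.0211, "az": 0.0287, "dz": -0.01}, {"dx": 0.0083, "dy": -0.0211, "az": 0.0287}]'

```text
schema error: expected keys ax, ay, az, dx, dy, dz, jaw
```

```bash
python3 - <<'E'
from h import *
c=bot.capture("wrist");cv2.imwrite("pics/w1.png",c["frame"][:,:,::-1])
for q,z in(("knob",66),("knob",78),("board_holder",0)):
    for r in bot.landmark_of(c,q)[:1]: print(q,r["p"],np.round(r["xy"]),at(c,r["xy"],z))
print([ (b["p"],b["box"],at(c,b["box"][:2],78)) for b in bot.spot_in(c,"knob")[:2]])
o=bot.get_obs();R=o["tool_rot"];print(o["tcp_pos"],o["clock"],o["joint_pos"],o["wrist_force"])
from scipy.spatial.transform import Rotation as S
print(S.from_quat(np.roll(R,-1)).as_matrix().round(3))
c=bot.capture("scene")
E
```

```text
[]
[251.81488845 599.25576728 231.30382082] 1.0 [-1.27077579  0.38285099  0.04392464  1.59789453 -0.01790052  1.1611846
 -0.04989028] [ 0.77643572 -0.15749477  0.61892704]
[[-0.922  0.387  0.   ]
 [ 0.387  0.922  0.   ]
 [ 0.     0.    -1.   ]]
```

View pics/w1.png

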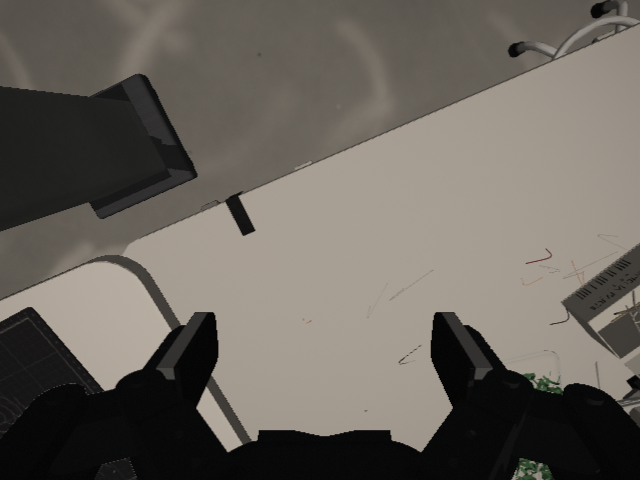

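The call was refused because every key must be given, so the arm did not move; the wrist picture shows only the start place. I'll resend with all keys.

>>> servo_tool --rows '[{"ax": 0, "ay": 0, "az": 0.0435, "dx": 0.0124, "dy": -0.0316, "dz": 0, "jaw": 1}, {"ax": 0, "ay": 0, "az": 0.0435, "dx": 0.0124, "dy": -0.0316, "dz": 0, "jaw": 1}, {"ax": 0, "ay": 0, "az": 0.0435, "dx": 0.0124, "dy": -0.0316, "dz": 0, "jaw": 1}, {"ax": 0, "ay": 0, "az": 0.0435, "dx": 0.0124, "dy": -0.0316, "dz": 0, "jaw": 1}, {"ax": 0, "ay": 0, "az": 0.0435, "dx": 0.0124, "dy": -0.0316, "dz": 0, "jaw": 1}, {"ax": 0, "ay": 0, "az": 0.0435, "dx": 0.0124, "dy": -0.0316, "dz": 0, "jaw": 1}, {"ax": 0, "ay": 0, "az": 0.0435, "dx": 0.0124, "dy": -0.0316, "dz": 0, "jaw": 1}, {"ax": 0, "ay": 0, "az": 0.0435, "dx": 0.0124, "dy": -0.0316, "dz": 0, "jaw": 1}, {"ax": 0, "ay": 0, "az": 0.0435, "dx": 0.0124, "dy": -0.0316, "dz": 0, "jaw": 1}, {"ax": 0, "ay": 0, "az": 0.0435, "dx": 0.0124, "dy": -0.0316, "dz": 0, "jaw": 1}]'

```text
clock: 1.88
tcp_pos: [376.2, 281.7, 231.6]
tool_rot: [0.0, -0.02, 1.0, 0.0]
wrist_force: [0.1, 0.1, -0.0]
opening: 1.001
grip_force: 0.0
```

>>> servo_tool --rows '[{"ax": 0, "ay": 0, "az": 0.0435, "dx": 0.0124, "dy": -0.0316, "dz": 0, "jaw": 1}, {"ax": 0, "ay": 0, "az": 0.0435, "dx": 0.0124, "dy": -0.0316, "dz": -0.01, "jaw": 1}, {"ax": 0, "ay": 0, "az": 0.0435, "dx": 0.0124, "dy": -0.0316, "dz": -0.015, "jaw": 1}, {"ax": 0, "ay": 0, "az": 0.0435, "dx": 0.0124, "dy": -0.0316, "dz": -0.015, "jaw": 1}, {"ax": 0, "ay": 0, "az": 0.0435, "dx": 0.0124, "dy": -0.0316, "dz": -0.01, "jaw": 1}, {"ax": 0, "ay": 0, "az": 0.0435, "dx": 0.0124, "dy": -0.0316, "dz": -0.01, "jaw": 1}, {"ax": 0, "ay": 0, "az": 0, "dx": 0, "dy": 0, "dz": 0, "jaw": 1}]'

```text
clock: 2.47
tcp_pos: [450.9, 85.5, 169.9]
tool_rot: [-0.001, -0.144, 0.99, -0.002]
wrist_force: [-0.3, 0.8, 0.5]
opening: 0.996
grip_force: 0.0
```

```bash
cat > look.py <<'E'
from h import *
import sys
from scipy.spatial.transform import Rotation as S
c=bot.capture("wrist");cv2.imwrite(f"pics/{sys.argv[1]}.png",c["frame"][:,:,::-1])
for q,z in(("knob",66),("board_holder",0)):
    for r in bot.landmark_of(c,q)[:2]: print(q,r["p"],np.round(r["xy"]),at(c,r["xy"],z))
print([ (b["p"],b["box"],at(c,b["box"][:2],78)) for b in bot.spot_in(c,"knob")[:2]])
o=bot.get_obs();print(o["tcp_pos"],o["clock"],o["joint_pos"].round(2) if hasattr(o["joint_pos"],"round") else o["joint_pos"],o["wrist_force"])
print(S.from_quat(np.roll(o["tool_rot"],-1)).as_matrix().round(3))
E
python3 look.py w2
```

```text
knob 0.59 [345. 251.] [452.3 100.7  66. ]
board_holder 0.98 [363. 229.] [449.3 120.3   0. ]
[(0.7, [343.6, 253.7, 35.9, 42.7], array([450.6,  98.8,  78. ]))]
[450.23965236  94.70105541 171.60432123] 2.6667 [-0.66  0.09  0.38  2.11 -0.04  0.95  1.61] [1.54599697 0.49022498 0.38022663]
[[-0.956 -0.295  0.   ]
 [-0.295  0.956  0.001]
 [-0.001  0.001 -1.   ]]
```

View pics/w2.png

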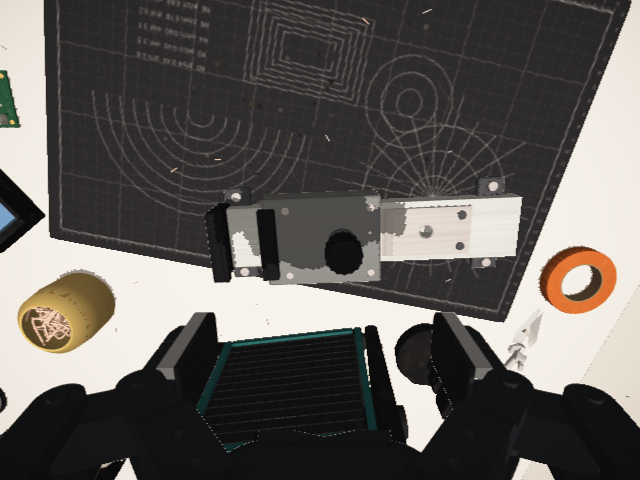

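The wrist view shows the rail nearly level in the picture, the knob at (344,253), and the plate with its hole at (426,231).

```bash
python3 - <<'E'
from h import *
c=bot.capture("wrist")
print("cam",ray(c,(320,240))[0])
a=at(c,(395,264),20);b=at(c,(517,256),20);print(a,b,(b-a)/np.linalg.norm(b-a))
a=at(c,(395,198),20);b=at(c,(520,197),20);print(a,b,(b-a)/np.linalg.norm(b-a))
print("hole",at(c,(426,231),23))
for n in("scene","top"):
    t=bot.capture(n)
    for r in bot.landmark_of(t,"knob")[:1]:print(n,r["p"],r["xy"],at(t,r["xy"],66))
print("top crop est", at(t,(284.4,222.1),76), "hole",at(t,(257.8,233.4),23))
E
```

```text
cam [374.62554737  71.60089893 313.08090914]
[465.3 162.4  20. ] [428.3 258.   20. ] [-0.36093937  0.93258928  0.        ]
[412.2 142.6  20. ] [382.  237.9  20. ] [-0.30208868  0.95327983  0.        ]
hole [429.9 175.6  23. ]
scene 0.66 [302.7, 212.3] [452.8  99.7  66. ]
top crop est [448.2  95.9  76. ] hole [430.5 162.2  23. ]
```

>>> servo_tool --rows '[{"ax": 0, "ay": 0, "az": 0, "dx": 0.003, "dy": 0.003, "dz": -0.015, "jaw": 1}, {"ax": 0, "ay": 0, "az": 0.008, "dx": 0, "dy": 0, "dz": -0.02, "jaw": 1}, {"ax": 0, "ay": 0, "az": 0, "dx": 0, "dy": 0, "dz": -0.02, "jaw": 1}, {"ax": 0, "ay": 0, "az": 0, "dx": 0, "dy": 0, "dz": -0.015, "jaw": 1}, {"ax": 0, "ay": 0, "az": 0, "dx": 0, "dy": 0, "dz": 0, "jaw": 1}, {"ax": 0, "ay": 0, "az": 0, "dx": 0, "dy": 0, "dz": 0, "jaw": 1}]'

```text
clock: 3.42
tcp_pos: [452.4, 96.9, 100.8]
tool_rot: [-0.001, -0.153, 0.988, -0.0]
wrist_force: [-0.5, 0.3, 0.2]
opening: 1.001
grip_force: 0.0
```

```bash
python3 look.py w3
```

```text
knob 0.88 [330. 287.] [453.2 100.6  66. ]
knob 0.4 [358. 250.] [429.4 107.5  66. ]
board_holder 0.64 [357. 247.] [447.4 119.3   0. ]
[(0.59, [330.1, 289.2, 56.1, 63.8], array([449.1,  99.1,  78. ]))]
[454.36840731  97.19731824 102.57016463] 3.6167 [-0.64  0.21  0.37  2.16 -0.11  0.79  1.68] [0.42064153 0.00604477 0.01514135]
[[-0.953 -0.302  0.003]
 [-0.302  0.953  0.001]
 [-0.003  0.    -1.   ]]
```

View pics/w3.png

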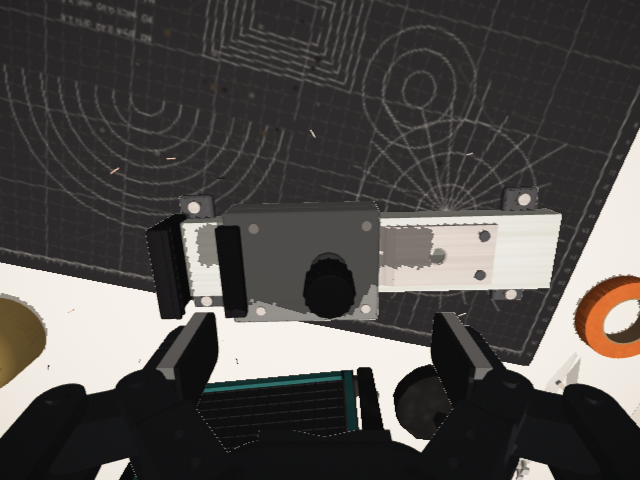

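The knob is at (330,287), upright and midway between the fingers (about column 324). That puts it at about (453,100), so I go down and grip.

>>> servo_tool --rows '[{"ax": 0, "ay": 0, "az": 0, "dx": -0.001, "dy": 0.0025, "dz": -0.008, "jaw": 1}, {"ax": 0, "ay": 0, "az": 0, "dx": 0, "dy": 0, "dz": -0.012, "jaw": 1}, {"ax": 0, "ay": 0, "az": 0, "dx": 0, "dy": 0, "dz": -0.012, "jaw": 1}, {"ax": 0, "ay": 0, "az": 0, "dx": 0, "dy": 0, "dz": -0.012, "jaw": 1}, {"ax": 0, "ay": 0, "az": 0, "dx": 0, "dy": 0, "dz": -0.012, "jaw": 1}, {"ax": 0, "ay": 0, "az": 0, "dx": 0, "dy": 0, "dz": 0, "jaw": 1}, {"ax": 0, "ay": 0, "az": 0, "dx": 0, "dy": 0, "dz": 0, "jaw": 1}]'

```text
clock: 4.2
tcp_pos: [451.7, 99.1, 44.9]
tool_rot: [-0.001, -0.153, 0.988, -0.0]
wrist_force: [0.1, -0.0, 0.6]
opening: 1.0
grip_force: 0.0
```

>>> servo_tool --force 30 --rows '[{"ax": 0, "ay": 0, "az": 0, "dx": 0, "dy": 0, "dz": 0, "jaw": 0.5}, {"ax": 0, "ay": 0, "az": 0, "dx": 0, "dy": 0, "dz": 0, "jaw": 0.5}, {"ax": 0, "ay": 0, "az": 0, "dx": 0, "dy": 0, "dz": 0, "jaw": 0.4}, {"ax": 0, "ay": 0, "az": 0, "dx": 0, "dy": 0, "dz": 0, "jaw": 0.3}, {"ax": 0, "ay": 0, "az": 0, "dx": 0, "dy": 0, "dz": 0, "jaw": 0.1}, {"ax": 0, "ay": 0, "az": 0, "dx": 0, "dy": 0, "dz": 0, "jaw": 0.1}, {"ax": 0, "ay": 0, "az": 0, "dx": 0, "dy": 0, "dz": 0, "jaw": 0.1}, {"ax": 0, "ay": 0, "az": 0, "dx": 0, "dy": 0, "dz": 0, "jaw": 0.1}]'

```text
clock: 4.87
tcp_pos: [452.6, 99.4, 45.8]
tool_rot: [0.0, -0.153, 0.988, 0.0]
wrist_force: [-1.2, 0.3, 5.8]
opening: 0.281
grip_force: 29.3
```

Gripped: opening 0.28 is about 24 mm, with little side force. Now I pull up.

>>> servo_tool --rows '[{"ax": 0, "ay": 0, "az": 0, "dx": 0, "dy": 0, "dz": 0.003, "jaw": 0.1}, {"ax": 0, "ay": 0, "az": 0, "dx": 0, "dy": 0, "dz": 0.004, "jaw": 0.1}, {"ax": 0, "ay": 0, "az": 0, "dx": 0, "dy": 0, "dz": 0.004, "jaw": 0.1}, {"ax": 0, "ay": 0, "az": 0, "dx": 0, "dy": 0, "dz": 0.004, "jaw": 0.1}, {"ax": 0, "ay": 0, "az": 0, "dx": 0, "dy": 0, "dz": 0, "jaw": 0.1}, {"ax": 0, "ay": 0, "az": 0, "dx": 0, "dy": 0, "dz": 0, "jaw": 0.1}, {"ax": 0, "ay": 0, "az": 0, "dx": 0, "dy": 0, "dz": 0, "jaw": 0.1}, {"ax": 0, "ay": 0, "az": 0, "dx": 0, "dy": 0, "dz": 0, "jaw": 0.1}]'

```text
clock: 5.53
tcp_pos: [452.3, 99.2, 60.1]
tool_rot: [0.0, -0.153, 0.988, -0.0]
wrist_force: [4.3, 1.2, -9.1]
opening: 0.28
grip_force: 29.9
```

```bash
python3 look.py w4 | head -3
```

```text
knob 0.69 [326. 345.] [461.7 103.1  66. ]
board_holder 0.68 [360. 270.] [448.2 120.4   0. ]
[(0.68, [325.0, 348.7, 68.3, 89.0], array([455.7, 100.9,  78. ]))]
```

View pics/w4.png

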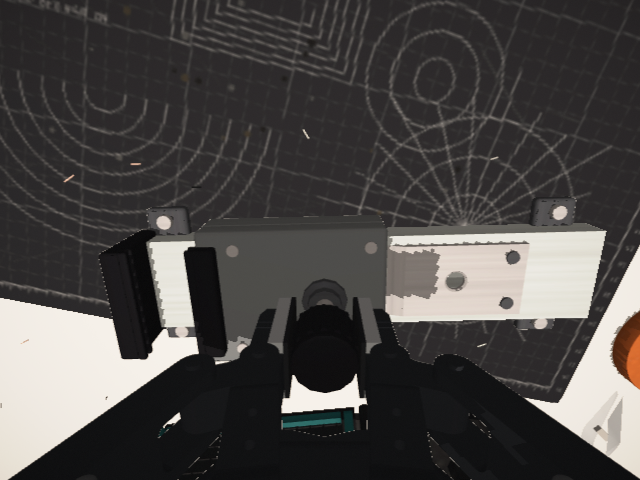

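The knob is raised clear of its sleeve (stem visible at (324,295)), held by both pads, and the spring pulls about 9 N. The hole in the plate shows at (456,281). I slide about 50 mm raised, then measure the rest.

>>> servo_tool --rows '[{"ax": 0, "ay": 0, "az": 0, "dx": -0.0015, "dy": 0.0048, "dz": 0, "jaw": 0.1}, {"ax": 0, "ay": 0, "az": 0, "dx": -0.0015, "dy": 0.0048, "dz": 0, "jaw": 0.1}, {"ax": 0, "ay": 0, "az": 0, "dx": -0.0015, "dy": 0.0048, "dz": 0, "jaw": 0.1}, {"ax": 0, "ay": 0, "az": 0, "dx": -0.0015, "dy": 0.0048, "dz": 0, "jaw": 0.1}, {"ax": 0, "ay": 0, "az": 0, "dx": -0.0015, "dy": 0.0048, "dz": 0, "jaw": 0.1}, {"ax": 0, "ay": 0, "az": 0, "dx": -0.0015, "dy": 0.0048, "dz": 0, "jaw": 0.1}, {"ax": 0, "ay": 0, "az": 0, "dx": -0.0015, "dy": 0.0048, "dz": 0, "jaw": 0.1}, {"ax": 0, "ay": 0, "az": 0, "dx": -0.0015, "dy": 0.0048, "dz": 0, "jaw": 0.1}, {"ax": 0, "ay": 0, "az": 0, "dx": -0.0015, "dy": 0.0048, "dz": 0, "jaw": 0.1}, {"ax": 0, "ay": 0, "az": 0, "dx": -0.0015, "dy": 0.0048, "dz": 0, "jaw": 0.1}, {"ax": 0, "ay": 0, "az": 0, "dx": 0, "dy": 0, "dz": 0, "jaw": 0.1}]'

```text
clock: 6.65
tcp_pos: [435.5, 148.4, 59.8]
tool_rot: [-0.001, -0.153, 0.988, 0.0]
wrist_force: [1.0, 1.6, -9.8]
opening: 0.282
grip_force: 30.1
```

```bash
python3 look.py w5 | head -4
```

```text
knob 0.6 [325. 342.] [443.6 151.4  66. ]
board_holder 0.63 [271. 271.] [447.7 119.6   0. ]
[(0.87, [327.5, 346.8, 65.3, 91.1], array([437.7, 150.7,  78. ]))]
[435.80832947 147.74976174  59.86460098] 6.85 [-0.71  0.29  0.33  2.18 -0.14  0.69  1.59] [  0.08376876   1.08046678 -10.74659515]
```

View pics/w5.png

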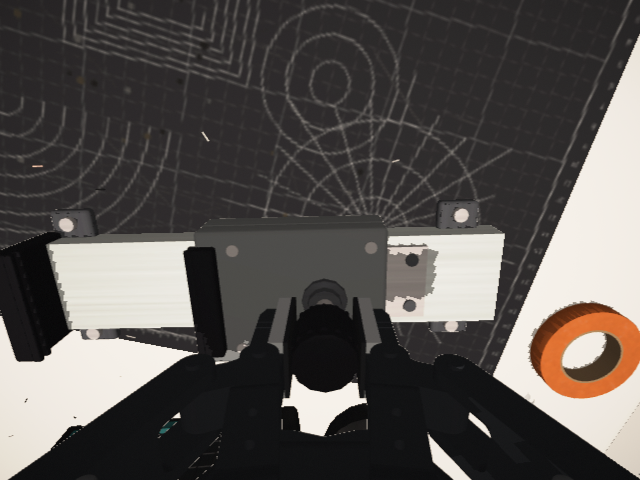

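Jaw slid about 51 mm; the plate's far edge is visible at column ~435 and its hole is hidden under the jaw. I use that far edge (hole + 36 mm) and the earlier view to estimate what remains.

```bash
python3 - <<'E'
from h import *
c=bot.capture("wrist");u=np.array([-.302,.953,0])
o=bot.get_obs();t=np.array(o["tcp_pos"])
print("plate far",(at(c,(435,265),23)-t)@u-36,"rail end",(at(c,(503,265),20)-t)@u,"jaw front (want 35-45)",(at(c,(387,265),40)-t)@u,"near plate px check",(at(c,(327,300),56)-t)@u, at(c,(412,260),23)@u-t@u)
E
```

```text
plate far 21.667406270729117 rail end 94.42360627072912 jaw front (want 35-45) 29.87270627072913 near plate px check 1.7251062707291396 45.643506270729134
```

About 20 mm remain. I slide 8 mm more raised, then loosen the fingers slightly so the knob is caged and the pin rides on the plate.

>>> servo_tool --rows '[{"ax": 0, "ay": 0, "az": 0, "dx": -0.0012, "dy": 0.0038, "dz": 0, "jaw": 0.1}, {"ax": 0, "ay": 0, "az": 0, "dx": -0.0012, "dy": 0.0038, "dz": -0.002, "jaw": 0.1}, {"ax": 0, "ay": 0, "az": 0, "dx": 0, "dy": 0, "dz": 0, "jaw": 0.1}, {"ax": 0, "ay": 0, "az": 0, "dx": 0, "dy": 0, "dz": 0, "jaw": 0.32}, {"ax": 0, "ay": 0, "az": 0, "dx": 0, "dy": 0, "dz": 0, "jaw": 0.32}, {"ax": 0, "ay": 0, "az": 0, "dx": 0, "dy": 0, "dz": 0, "jaw": 0.32}]'

```text
clock: 7.4
tcp_pos: [437.4, 156.1, 59.9]
tool_rot: [0.002, -0.153, 0.988, 0.001]
wrist_force: [0.5, 0.4, 0.2]
opening: 0.321
grip_force: 0.0
```

>>> servo_tool --rows '[{"ax": 0, "ay": 0, "az": 0, "dx": -0.0003, "dy": 0.001, "dz": 0, "jaw": 0.32}, {"ax": 0, "ay": 0, "az": 0, "dx": -0.0003, "dy": 0.001, "dz": 0, "jaw": 0.32}, {"ax": 0, "ay": 0, "az": 0, "dx": -0.0003, "dy": 0.001, "dz": 0, "jaw": 0.32}, {"ax": 0, "ay": 0, "az": 0, "dx": -0.0003, "dy": 0.001, "dz": 0, "jaw": 0.32}, {"ax": 0, "ay": 0, "az": 0, "dx": -0.0003, "dy": 0.001, "dz": 0, "jaw": 0.32}, {"ax": 0, "ay": 0, "az": 0, "dx": -0.0003, "dy": 0.001, "dz": 0, "jaw": 0.32}]'

```text
clock: 7.9
tcp_pos: [436.1, 157.3, 59.4]
tool_rot: [0.002, -0.151, 0.988, -0.002]
wrist_force: [4.5, -10.4, 4.2]
opening: 0.324
grip_force: 5.1
```

Already −10 N along the slide, so the pin may have dropped. I'll check the knob's height.

```bash
python3 look.py w6; python3 - <<'E'
from h import *
c=bot.capture("scene")
cv2.imwrite("pics/s6.png",cv2.resize(c["frame"][150:290,200:380,::-1],None,fx=4,fy=4,interpolation=2))
E
```

```text
knob 0.84 [320. 333.] [440.3 157.2  66. ]
board_holder 0.96 [259. 266.] [447.9 121.    0. ]
[(0.79, [322.1, 336.2, 70.1, 90.7], array([434.1, 156.2,  78. ]))]
[435.85613929 158.08332532  59.34817443] 8.1 [-0.73  0.29  0.33  2.18 -0.14  0.69  1.56] [ 2.49955569 -5.94606853  4.65420442]
[[-0.954 -0.299  0.004]
 [-0.299  0.954 -0.002]
 [-0.004 -0.003 -1.   ]]
```

View pics/w6.png

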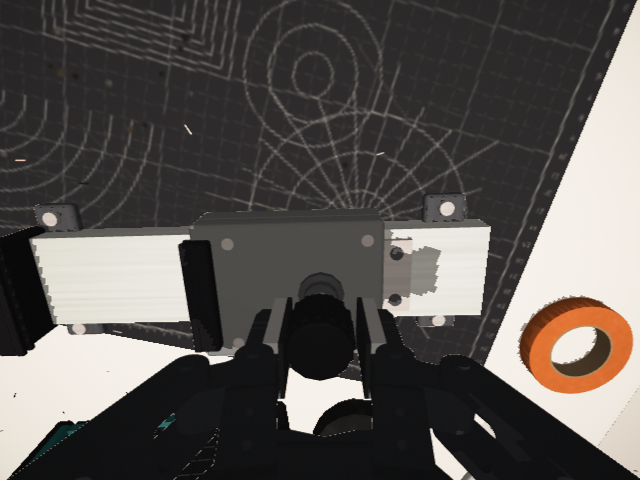

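The knob is still raised (stem gap at (320,290)), so the pin is riding on the plate, whose far edge is now at column ~412. I keep pushing gently.

>>> servo_tool --rows '[{"ax": 0, "ay": 0, "az": 0, "dx": -0.0003, "dy": 0.001, "dz": 0, "jaw": 0.32}, {"ax": 0, "ay": 0, "az": 0, "dx": -0.0003, "dy": 0.001, "dz": 0, "jaw": 0.32}, {"ax": 0, "ay": 0, "az": 0, "dx": -0.0003, "dy": 0.001, "dz": 0, "jaw": 0.32}, {"ax": 0, "ay": 0, "az": 0, "dx": 0, "dy": 0, "dz": 0, "jaw": 0.32}]'

```text
clock: 8.48
tcp_pos: [435.1, 160.2, 59.3]
tool_rot: [0.002, -0.151, 0.989, -0.002]
wrist_force: [2.9, -8.5, 5.1]
opening: 0.321
grip_force: 4.3
```

```bash
cat > m.py <<'E'
from h import *
c=bot.capture("wrist");u=np.array([-.302,.953,0]);o=bot.get_obs();t=np.array(o["tcp_pos"])
print(t.round(1),o["wrist_force"].round(1),o["opening"],o["grip_force"],"s",((t-[452.5,99.4,0])@u).round(1))
for q in("knob",):
    for r in bot.landmark_of(c,q)[:1]: print(q,r)
    for r in bot.spot_in(c,q)[:1]: print(q,r)
E
python3 m.py; python3 - <<'E'
from h import *
c=bot.capture("wrist");cv2.imwrite("pics/w7.png",cv2.resize(c["frame"][190:420,170:510,::-1],None,fx=2.2,fy=2.2,interpolation=2))
E
```

```text
[435.1 160.3  59.3] [ 2.7 -8.   3.8] 0.3197178541562753 4.2885638773441315 s 63.3
knob {'xy': [320.7, 334.9], 'p': 0.59}
knob {'box': [321.4, 338.1, 67.4, 89.9], 'p': 0.94}
```

View pics/w7.png

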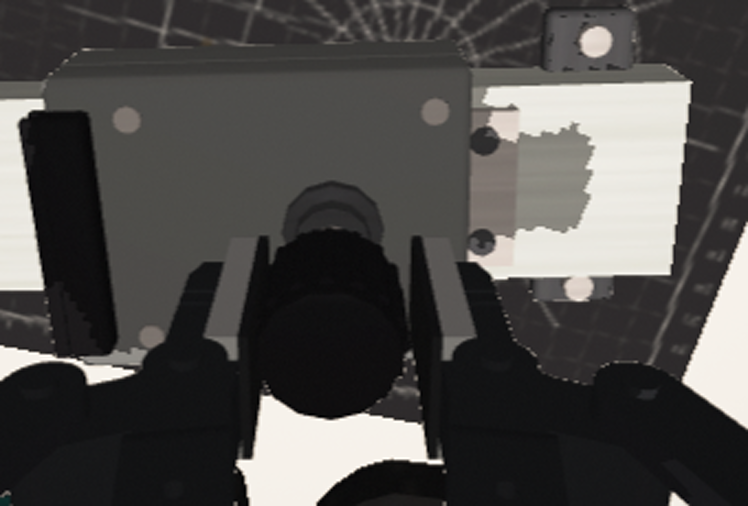

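The knob is still riding (stem gap at crop (333,215)) and the left finger is pushing. The plate edge suggests about 5 mm to go, so I creep on.

>>> servo_tool --rows '[{"ax": 0, "ay": 0, "az": 0, "dx": -0.0002, "dy": 0.0007, "dz": 0, "jaw": 0.32}, {"ax": 0, "ay": 0, "az": 0, "dx": -0.0002, "dy": 0.0007, "dz": 0, "jaw": 0.32}, {"ax": 0, "ay": 0, "az": 0, "dx": -0.0002, "dy": 0.0007, "dz": 0, "jaw": 0.32}, {"ax": 0, "ay": 0, "az": 0, "dx": 0, "dy": 0, "dz": 0, "jaw": 0.32}]'

```text
clock: 9.02
tcp_pos: [431.6, 166.5, 58.4]
tool_rot: [0.0, -0.153, 0.988, 0.0]
wrist_force: [1.7, -1.3, 0.8]
opening: 0.32
grip_force: 0.7
```

```bash
python3 m.py
```

```text
[431.4 166.6  58.3] [ 1.2 -0.3  0.1] 0.31886664941884246 0.7374702952802181 s 70.4
knob {'xy': [321.1, 324.1], 'p': 0.96}
knob {'box': [324.2, 325.9, 64.4, 80.1], 'p': 0.91}
```

>>> servo_tool --rows '[{"ax": 0, "ay": 0, "az": 0, "dx": -0.0002, "dy": 0.0007, "dz": 0, "jaw": 0.32}, {"ax": 0, "ay": 0, "az": 0, "dx": -0.0002, "dy": 0.0007, "dz": 0, "jaw": 0.32}, {"ax": 0, "ay": 0, "az": 0, "dx": -0.0002, "dy": 0.0007, "dz": 0, "jaw": 0.32}, {"ax": 0, "ay": 0, "az": 0, "dx": 0, "dy": 0, "dz": 0, "jaw": 0.32}]'

```text
clock: 9.5
tcp_pos: [430.8, 167.7, 58.2]
tool_rot: [-0.0, -0.153, 0.988, -0.0]
wrist_force: [0.5, -1.6, 1.4]
opening: 0.314
grip_force: 1.1
```

```bash
python3 m.py
```

```text
[430.8 167.8  58.2] [ 0.6 -1.8 -0.4] 0.3196991580927242 1.0766726732254028 s 71.7
knob {'xy': [318.9, 325.8], 'p': 0.83}
knob {'box': [322.2, 326.5, 66.9, 76.6], 'p': 0.69}
```

The stick force fell away at about s≈70 and the knob box shortened, so the pin may have dropped. All 10 views are used, so I estimate the knob's height from landmarks plus the known rail line.

```bash
cat > kz.py <<'E'
from h import *
from scipy.optimize import least_squares
n=np.array([.953,.302,0]);u=np.array([-.302,.953,0])
obs=[]
for cam in("wrist","wrist","scene","scene","top"):
    c=bot.capture(cam)
    r=bot.landmark_of(c,"knob")[:1]
    if not r or r[0]["p"]<.4: continue
    o,d=ray(c,r[0]["xy"])
    z=o[2]+d[2]*((461.9-n@o)/(n@d)); p=at(c,r[0]["xy"],z)
    print(cam,r[0]["p"],np.round(r[0]["xy"]),"z on axis plane",round(z,1),p,"s",round((p-[453,99.8,0])@u,1))
E
python3 kz.py;python3 m.py|head -1
```

```text
wrist 0.66 [322. 324.] z on axis plane 62.9 [431.6 167.4  62.9] s 70.9
wrist 0.63 [322. 324.] z on axis plane 62.6 [431.6 167.5  62.6] s 71.0
scene 0.63 [281. 202.] z on axis plane 63.0 [431.2 168.8  63. ] s 72.3
scene 0.65 [284. 203.] z on axis plane 64.8 [434.4 158.8  64.8] s 61.8
[430.8 167.8  58.2] [ 1.2 -2.1  0.4] 0.3204930722175641 1.2875225767493248 s 71.8
```

Knob centre is about 63–65 mm, i.e. home (66) and not riding (78), at s≈71 as predicted. I lower the caged fingers to grip height, back off the side push, and grip.

>>> servo_tool --rows '[{"ax": 0, "ay": 0, "az": 0, "dx": 0.0003, "dy": -0.001, "dz": -0.003, "jaw": 0.32}, {"ax": 0, "ay": 0, "az": 0, "dx": 0, "dy": 0, "dz": -0.003, "jaw": 0.32}, {"ax": 0, "ay": 0, "az": 0, "dx": 0, "dy": 0, "dz": -0.003, "jaw": 0.32}, {"ax": 0, "ay": 0, "az": 0, "dx": 0, "dy": 0, "dz": -0.003, "jaw": 0.32}, {"ax": 0, "ay": 0, "az": 0, "dx": 0, "dy": 0, "dz": 0, "jaw": 0.32}, {"ax": 0, "ay": 0, "az": 0, "dx": 0, "dy": 0, "dz": 0, "jaw": 0.1}, {"ax": 0, "ay": 0, "az": 0, "dx": 0, "dy": 0, "dz": 0, "jaw": 0.1}, {"ax": 0, "ay": 0, "az": 0, "dx": 0, "dy": 0, "dz": 0, "jaw": 0.1}, {"ax": 0, "ay": 0, "az": 0, "dx": 0, "dy": 0, "dz": 0, "jaw": 0.1}]'

```text
clock: 11.05
tcp_pos: [430.5, 166.4, 45.8]
tool_rot: [-0.001, -0.152, 0.988, -0.0]
wrist_force: [-0.2, -0.6, -4.9]
opening: 0.283
grip_force: 29.6
```

>>> servo_tool --rows '[{"ax": 0, "ay": 0, "az": 0, "dx": -0.001, "dy": 0.003, "dz": 0, "jaw": 0.1}, {"ax": 0, "ay": 0, "az": 0, "dx": 0, "dy": 0, "dz": 0, "jaw": 0.1}, {"ax": 0, "ay": 0, "az": 0, "dx": 0, "dy": 0, "dz": 0, "jaw": 0.1}, {"ax": 0, "ay": 0, "az": 0, "dx": 0, "dy": 0, "dz": 0, "jaw": 0.1}]'

```text
clock: 11.38
tcp_pos: [430.4, 166.9, 45.8]
tool_rot: [-0.0, -0.152, 0.988, -0.002]
wrist_force: [2.2, -5.6, -4.7]
opening: 0.287
grip_force: 29.9
```

>>> servo_tool --rows '[{"ax": 0, "ay": 0, "az": 0, "dx": 0.002, "dy": -0.006, "dz": 0, "jaw": 0.1}, {"ax": 0, "ay": 0, "az": 0, "dx": 0, "dy": 0, "dz": 0, "jaw": 0.1}, {"ax": 0, "ay": 0, "az": 0, "dx": 0, "dy": 0, "dz": 0, "jaw": 0.1}, {"ax": 0, "ay": 0, "az": 0, "dx": 0, "dy": 0, "dz": 0, "jaw": 0.1}]'

```text
clock: 11.72
tcp_pos: [431.3, 164.1, 45.8]
tool_rot: [-0.001, -0.153, 0.988, -0.0]
wrist_force: [-0.9, 0.0, -7.2]
opening: 0.281
grip_force: 30.1
```

Forward is blocked by the hole while the other way has only play. Fz shows the fingers hanging on the spring a little, so I push down to seat the pin fully.

>>> servo_tool --rows '[{"ax": 0, "ay": 0, "az": 0, "dx": -0.0003, "dy": 0.001, "dz": -0.001, "jaw": 0.1}, {"ax": 0, "ay": 0, "az": 0, "dx": 0, "dy": 0, "dz": -0.001, "jaw": 0.1}, {"ax": 0, "ay": 0, "az": 0, "dx": 0, "dy": 0, "dz": 0, "jaw": 0.1}, {"ax": 0, "ay": 0, "az": 0, "dx": 0, "dy": 0, "dz": 0, "jaw": 0.1}, {"ax": 0, "ay": 0, "az": 0, "dx": 0, "dy": 0, "dz": 0, "jaw": 0.1}]'

```text
clock: 12.13
tcp_pos: [431.4, 164.9, 45.6]
tool_rot: [-0.001, -0.153, 0.988, 0.0]
wrist_force: [-5.5, -2.8, 9.0]
opening: 0.282
grip_force: 31.7
```

```bash
python3 kz.py;python3 m.py|head -1
```

```text
wrist 0.82 [327. 342.] z on axis plane 62.9 [432.  166.3  62.9] s 69.7
wrist 0.92 [326. 342.] z on axis plane 63.2 [432.1 166.   63.2] s 69.4
scene 0.54 [284. 201.] z on axis plane 70.1 [434.3 159.1  70.1] s 62.2
scene 0.62 [284. 201.] z on axis plane 69.3 [434.  160.1  69.3] s 63.2
[431.4 164.9  45.6] [-4.5 -2.8  8.9] 0.280646227611524 31.661519408226013 s 68.7
```

The 2 mm downward command met a hard stop: TCP moved only 0.2 mm and force went from −7 to +9 N. With the knob centre at its home height, the pin is home. The grip is 31 N, so I hand in.

```bash
python3 -c "
from rig import bot
print(bot.close_job())"
```

```text
the job is handed in; nothing more can be done
None
```

I handed the job in with the pin in the steel plate's hole, about 70 mm from the home hole. The fingers grip the knob at about 31 N and press it down at about 9 N; the simulator returned no verdict.

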